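Replace the salt shaker at the back of the condiment stand

TASK

The honey jar is to take the salt shaker's place at the back of the condiment stand, but the pepper mill and the spice jar stand in the way: first set both of them aside on the small serving board, then stand the salt shaker in the middle of the cork coaster, and then the honey jar on the back pad of the stand, where the salt shaker was. Last, put the pepper mill and the spice jar back on the stand, each exactly where it stood at the start. Keep everything upright and do not disturb the mug, the kitchen timer or the lemon.

Things in the scene. Friction and masses are not known exactly. Their poses are not given: they have to be found in the camera images.
- mill_mid (a point): the tall wooden pepper mill, 150 high, loose, at the start on one of the two front pads of the stand (either one). Body 58 across at the widest, up to 108 mm above its foot; above that a round head 49 across from 109 to 139 mm, easily gripped at 120 mm, then a small metal knob. Does not turn. The point is half-way up, 75 mm above its foot; z up along its axis.
- spice_mid (a point): the slim glass spice jar with a red cap, 106 high, 45 across, loose, at the start on the other front pad of the stand. Its cap takes up the top 21 mm. The point is half-way up, 53 mm above its foot; z up along its axis.
- salt_mid (a point): the salt shaker of clear glass with a grey domed top, 90 high, 44 across below and 34 across over the top 16 mm, loose, at the start on the back pad of the stand, behind the other two. The point is half-way up, 45 mm above its foot; z up.
- honey_mid (a point): the squat glass honey jar with a wide red lid, 86 high, 57 across along its x and 62 along its y (lid 56 across, the top 11 mm), loose, at the start on a thin grey place mat (fixed, 3 thick) beside the coaster, to its left or right. The point is half-way up, 43 mm above its foot; z up.
- stand: the condiment stand, fixed: a dark wooden plinth 150 (x) by 160 (y), 14 thick, with three flush cork pads of 62 mm. Origin at the centre of its underside; x to its back (away from the robot, turned up to 0.2 rad), y left. Pad centres: back x +26, y 0; front x -38, y +38 and -38; things stand at z = 14. A steel rail, top 48 mm high, runs along the back edge at x +70: grip things on the back pad from left and right.
- board: the small serving board of light wood, fixed, 130 (its x) by 150 (its y), 12 thick, where the mill and the spice jar are set aside side by side. Origin at the centre of its underside; x away from the robot (turned by up to 0.2 rad), y to the left. Wall cabinets overhang the back of the worktop: their fronts are 0.58 m ahead of the robot's base, their underside 0.49 m up, so lift and carry things toward the robot's side.
- coaster: the round cork coaster, fixed, 84 across, 6 thick, lying on the grey place mat (3 thick), so its top is at z = 9. Origin at the centre of its underside; z up.
- mug: a green and white mug, 78 across and 101 high, to the right of the work; a bystander, loose. Origin at the centre of its underside.
- timer: a round kitchen timer with a red top, 65 across and 52 high, to the right of the work; a bystander, loose. Origin at the centre of its underside.
- lemon: a lemon, 77 by 51 by 52, at the left near the front edge; a bystander, loose. Origin at its underside.
Not all that is in view belongs to the job. What is meant by the coaster is not green, and is the larger of those in its own colour.

How it is judged (in metres and radians):
On the way, in this order (a step that is already met when the one before it is completed fails the run):
1. the pepper mill and the spice jar both stand on the serving board, the salt shaker still in its place (x of mill_mid in the frame of board between -0.06 and 0.06 m and y of mill_mid in the frame of board between -0.07 and 0.07 m and height (world z) of mill_mid between 0.081 and 0.093 m and angle between each of mill_mid, spice_mid's own z axis and vertical below 0.12 rad and x of spice_mid in the frame of board between -0.06 and 0.06 m and y of spice_mid in the frame of board between -0.07 and 0.07 m and height (world z) of spice_mid between 0.059 and 0.071 m and distance of salt_mid from where it was at the start of the episode below 0.02 m), for 0.2 s.
2. the salt shaker stands on the coaster, the mill and spice jar still on the board (x of mill_mid in the frame of board between -0.06 and 0.06 m and y of mill_mid in the frame of board between -0.07 and 0.07 m and height (world z) of mill_mid between 0.081 and 0.093 m and angle between each of mill_mid, spice_mid, salt_mid's own z axis and vertical below 0.12 rad and x of spice_mid in the frame of board between -0.06 and 0.06 m and y of spice_mid in the frame of board between -0.07 and 0.07 m and height (world z) of spice_mid between 0.059 and 0.071 m and horizontal distance between salt_mid and coaster below 0.015 m and height (world z) of salt_mid between 0.048 and 0.06 m), for 0.2 s.
3. the honey jar stands on the back pad of the stand, the mill and spice jar still on the board (all of step 2 and x of honey_mid in the frame of stand between 0.014 and 0.038 m and y of honey_mid in the frame of stand between -0.012 and 0.012 m and height (world z) of honey_mid between 0.051 and 0.063 m and angle between honey_mid's own z axis and vertical below 0.12 rad), for 0.2 s.
At the end, for the whole second after the job is handed in: Salt shaker upright within 15 mm of the coaster's centre; honey jar upright on the stand, within 12 mm of the back pad's centre along both stand axes; pepper mill and spice jar upright, each within 15 mm of where it stood at the start; all four released and at rest (horizontal distance between salt_mid and coaster below 0.015 m and height (world z) of salt_mid between 0.048 and 0.06 m and angle between each of salt_mid, honey_mid, mill_mid, spice_mid's own z axis and vertical below 0.12 rad and x of honey_mid in the frame of stand between 0.014 and 0.038 m and y of honey_mid in the frame of stand between -0.012 and 0.012 m and height (world z) of honey_mid between 0.051 and 0.063 m and distance of each of mill_mid, spice_mid from where it was at the start of the episode below 0.015 m and linear speed of each of mill, spice, salt, honey below 0.02 m/s and contact force between the fingers and mill below 0.2 N and contact force between the fingers and spice below 0.2 N and contact force between the fingers and salt below 0.2 N and contact force between the fingers and honey below 0.2 N); the robot touches nothing.
It fails at once if the mug, the timer or the lemon is moved by more than 20 mm (distance of any of mug, timer, lemon from where it was at the start of the episode above 0.02 m).
It fails at once if the mill, the spice jar, the salt shaker or the honey jar is tipped over (angle between any of mill_mid, spice_mid, salt_mid, honey_mid's own z axis and vertical above 0.7 rad).
It also fails if it takes over 134 s, if anything falls off the work surface, if the arm or the gripper's body presses on something with over 40 N, if the wrist force passes 120 N, or if a joint passes its speed limit or range.

ROBOT

A 6-joint arm with a two-finger parallel gripper is mounted at the origin on a cart in front of the work surface, level with it; the furniture and walls round the work are solid. World frame = base frame: x ahead of the robot, y to its left, z up, the work surface at z = 0. Lengths are in m, angles in degrees, forces in N, time in s.
With the tool pointing down it reaches from about 0.275 to 0.975 m from the base axis. Payload 8.4 kg.
Tool frame: the origin (TCP) lies midway between the tips of the shut fingers; the grasp point (between the pads) lies 19 mm behind it; z points along the fingers, y is the line along which they close (so a half turn about z gives the same grasp; the last joint's range is limited). The gripper opens to 92 mm and grips with 3 to 60 N. Pads are 20 mm wide; open, the fingers measure 128 mm over their backs; the gripper's body (75 mm by 189 mm) begins 69 mm behind the grasp point.
Start: joints at [-75.023, 20.225, 93.587, -0, 66.188, -0.138], TCP at [0.163, -0.603, 0.215] pointing down, gripper open.
Joint ranges: [-150.9, 150.9], [-52.94, 120.26], [3.33, 152.33], [-74.26, 254.26], [0, 154.13], [-172.89, 172.89]. Speed limits (degrees/s): [127.2, 127.2, 159.86, 180, 180, 180].

INTERFACE

Orientations are given as [roll, pitch, yaw] about the fixed x, y, z axes, in that order (R = Rz(yaw) Ry(pitch) Rx(roll)).
In Python, from plant import env gives the robot as it stands.
- The arm moves only by the shell command python3 -m handwheel 'ROWS' [OPENING] [FORCE]. ROWS is JSON, a list that holds one entry, the list of rows, each a list of 4 numbers: the shift along the tool's x, y, z in cm, then the turn about the tool's z in rad. In form: [[[dx, dy, dz, roll], ...]]. A call has 1 to 8 rows; each row is the pose to reach, as a shift and turn from the pose commanded when the call began, along the tool's axes at that moment; what a row does not reach only later rows make up. A row lasts 1/12 s, in which the tool goes at most 41.7 mm and 7.16 degrees, less where a joint would pass 70% of its speed; a pose out of reach is approached as far as the arm can. A call with a gripper value outside its range is refused whole. OPENING is the gripper's target within -1 to 1 (shut at 1, half-way at 0, fully open at -1), set as the call begins (- or left out, the last holds). The fingers move at their own pace and stop on an object; FORCE is the grip in N (left out, the last holds). Time passes only in rows, so rows that repeat a pose let the fingers close. It gives the time, the measured TCP pose, the force, the opening and the grip force at its end, in the units of the state.
- env.observe(): the state, without advancing time (a new reading comes with each control period).
- env.snapshot(name): name is "scene" or "top" or "wrist"; returns the picture (400x640x3 uint8, red, green, blue); there is no depth.
- env.get_calibration(name): a dict with "fx", "fy", "cx", "cy" (pixels), "origin" and "orientation" of the camera in the world. Camera axes: x right, y down, z forward; pixel columns grow to the right and rows downward; lengths in m; the calibration is good to about 2 mm. A picture is of the moment at which its call begins: read the wrist's pose just before it. get_calibration takes no time and is no camera call; for the wrist camera it gives the pose at the moment of the call.
- env.close_job(): hands the job in; it is judged then, once.
Trained networks look in the newest picture that a camera, given by its name, has taken for a name from the list of things; names that differ only in an ending like _2 or _b are one class to them, and where a whole thing is asked for, a point or a joint stands for the part that bears it (a point fixed in the world has none). Each returns a list of dicts, best first, with "p" (0 to 1); they miss things now and then, are a little off and sometimes report something else, mostly with a low value. They report only what shows in the picture. A call takes as long as a camera call. They do not tell look-alikes from the thing itself.
- env.find_in(camera, thing): "centre" ([column, row] in pixels, amid what is visible of it).
- env.masks_of(camera, thing): "region" (400x640 bool, what is visible of it) and "centre" ([column, row] in pixels, amid what is visible of it).
- env.mark_of(camera, thing): "centre" ([column, row] in pixels: a listed point, or the origin of a listed thing).
The state is a dict: "time": time; "q": joint angles; "joint_vel": joint speeds; "effort": joint torques, N m; "eef_pos": TCP position; "tool_rot": TCP orientation; "contact_force": force on the tool from outside, world axes, zero at the start; "moment": the same for the moment, N m; "opening": finger opening in m; "finger_force": force on a finger pad.
Only numpy, scipy, OpenCV 4.12 (cv2) and the standard library are available. Lean on these libraries where they do the work, as an engineer would, in place of code of your own. Each camera call takes 0.05 s, during which the arm holds its last target. There are 200 camera calls.

## Working session

There is one attempt and no reset: what is moved stays moved. The work goes in short steps, Python scripts to look and compute and a shell command to move; the robot and the scene stay as the last step left them, time stands still between calls to the robot, and variables do not carry over. Pictures are saved under pics/ and viewed, at most 18 in all, crops included, and the job is handed in when it is done.

```bash
mkdir -p pics; ls
cat > h.py <<'E'
import numpy as np,cv2
from scipy.spatial.transform import Rotation as R
from plant import env
def cal(n):
    c=env.get_calibration(n); o=np.array(c['orientation'],float)
    M=o if o.shape==(3,3) else (R.from_euler('xyz',o,degrees=True).as_matrix() if o.size==3 else R.from_quat(o).as_matrix())
    return c,M
def ray(n,px,z,cM=None):
    c,M=cM or cal(n); d=M@np.array([(px[0]-c['cx'])/c['fx'],(px[1]-c['cy'])/c['fy'],1]); o=np.array(c['origin'])
    return o+d*(z-o[2])/d[2]
def proj(n,P,cM=None):
    c,M=cM or cal(n); v=M.T@(np.array(P)-c['origin']); return np.array([c['fx']*v[0]/v[2]+c['cx'],c['fy']*v[1]/v[2]+c['cy']])
def save(n,f):
    im=env.snapshot(n); cv2.imwrite('pics/'+f,im[:,:,::-1]); return im
E
python3 - <<'E'
from h import *
for n in('scene','top','wrist'):
    print(n,env.get_calibration(n)); save(n,n+'0.png')
Z=dict(mill_mid=.089,spice_mid=.067,salt_mid=.059,honey_mid=.046,stand=0,board=0,coaster=.003,mug=0,timer=0,lemon=0)
for n in('scene','top'):
    for t,z in Z.items():
        print(n,t,[(round(d['p'],2),np.round(d['centre']).tolist(),np.round(ray(n,d['centre'],z)[:2],4).tolist()) for d in env.mark_of(n,t)[:3]])
E
```

```text
pics
scene {'fx': 367.3746272605817, 'fy': 367.3746272605817, 'cx': 322.3470544717028, 'cy': 202.68332368508837, 'origin': array([ 0.06506453, -1.01252229,  0.61082654]), 'orientation': array([-121.06023181,   -0.91790228,  -26.09061944])}
top {'fx': 455.18755284790547, 'fy': 455.18755284790547, 'cx': 319.5556826640666, 'cy': 198.07992159608816, 'origin': array([ 0.15874633, -0.22019076,  1.48951386]), 'orientation': array([-167.50087374,   -0.1978238 ,  -86.0105895 ])}
wrist {'fx': 350.7083186298501, 'fy': 350.7083186298501, 'cx': 324.8901198270099, 'cy': 207.18317207076444, 'origin': array([ 0.23208677, -0.58518701,  0.38352597]), 'orientation': array([ 1.65414640e+02,  9.16545473e-02, -7.48921107e+01])}
scene mill_mid [(0.8, [288.0, 178.0], [0.4207, -0.0612])]
scene spice_mid [(0.74, [298.0, 192.0], [0.4315, -0.1165])]
scene salt_mid [(0.76, [314.0, 186.0], [0.4963, -0.0887]), (0.56, [300.0, 205.0], [0.4135, -0.1773])]
scene honey_mid [(0.77, [343.0, 237.0], [0.4591, -0.3509])]
scene stand [(0.63, [300.0, 204.0], [0.453, -0.0829])]
scene board [(0.59, [273.0, 172.0], [0.4506, 0.17
[... 249 characters left out ...]
0.5328])]
scene lemon []
top mill_mid [(0.82, [269.0, 212.0], [0.4145, -0.0498])]
top spice_mid [(0.29, [369.0, 204.0], [0.4647, -0.3611])]
top salt_mid [(0.62, [282.0, 193.0], [0.4839, -0.0804]), (0.16, [213.0, 202.0], [0.4372, 0.1374])]
top honey_mid [(0.53, [368.0, 206.0], [0.4621, -0.3609]), (0.19, [273.0, 210.0], [0.4278, -0.0564])]
top stand [(0.91, [285.0, 203.0], [0.4638, -0.0873])]
top board [(0.63, [210.0, 200.0], [0.4548, 0.1623])]
top coaster [(0.83, [340.0, 215.0], [0.4342, -0.2738]), (0.59, [457.0, 230.0], [0.4108, -0.661])]
top mug [(0.93, [416.0, 199.0], [0.5096, -0.5268])]
top timer [(0.53, [417.0, 231.0], [0.401, -0.53])]
top lemon [(0.57, [178.0, 225.0], [0.3654, 0.2567])]
```

Run:
```python
import cv2
a=cv2.imread('pics/top0.png')[130:290,120:520]; cv2.imwrite('pics/t.png',cv2.resize(a,None,fx=2,fy=2,interpolation=2))
```

```text
(no output)
```

View pics/scene0.png

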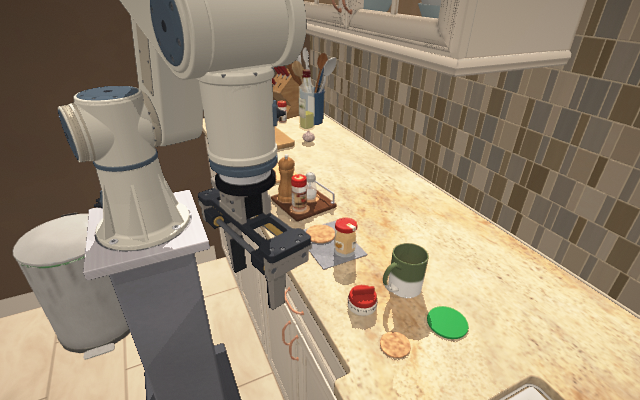

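View pics/t.png

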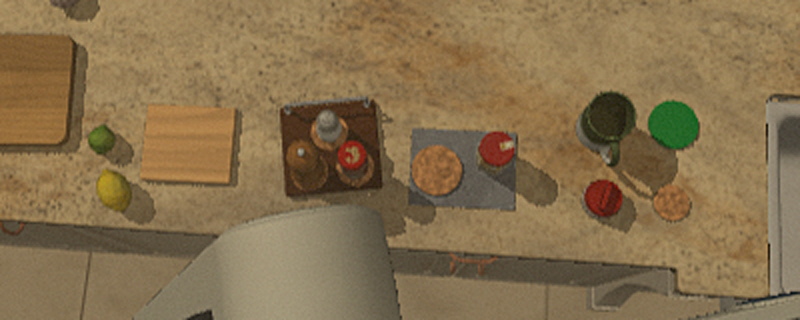

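The view shows the mill at the stand's left front, spice at right front, salt behind, and the right coaster on the mat, left of the honey jar. The small cork disc and green disc by the mug are decoys. Next I work out the move to view the stand from above.

```bash
cat >> h.py <<'E'
def go(P,yaw=None):
    s=env.observe(); M=R.from_euler('xyz',s['tool_rot'],degrees=True).as_matrix()
    d=M.T@(np.array(P)-s['eef_pos'])*100
    y0=s['tool_rot'][2]; t=0
    if yaw is not None:
        t=-((yaw-y0+90)%180-90)   # tool z is down
    print('t',round(s['time'],2),'q6',np.round(s['q'],1),'rot',np.round(s['tool_rot'],2),'d cm',np.round(d,2),'roll',round(np.deg2rad(t),3))
E
python3 - <<'E'
from h import *
go([.36,-.09,.30],0)
c,M=cal('wrist'); print(M[:,2])
for n,px,z in(('mill',(270.5,206.5),.164),('spice',(296,207),.12),('salt',(283.5,190),.104)): print(n,ray('top',px,z))
for n,px in(('sTL',(261.5,183)),('sTR',(308,179)),('sBL',(263,228)),('sBR',(311,223))): print(n,ray('top',px,.014)[:2])
for n,px in(('bTL',(194,183)),('bTR',(239,184)),('bBL',(190,220)),('bBR',(236,222))): print(n,ray('top',px,.012)[:2])
E
```

```text
t 1.15 q6 [-75.   20.2  93.6   0.   66.2  -0.1] rot [180.    -0.    15.11] d cm [ 32.41 -44.43  -8.54] roll 0.264
[-0.24321266 -0.06528217 -0.96777365]
mill [ 0.41639935 -0.0607879   0.164     ]
spice [ 0.42888877 -0.13364948  0.12      ]
salt [ 0.48337452 -0.08924683  0.104     ]
sTL [ 0.52326362 -0.00530512]
sTR [ 0.54800861 -0.1593315 ]
sBL [ 0.37238126 -0.02494527]
sBR [ 0.39990087 -0.18034625]
bTL [0.5078516  0.22018391]
bTR [0.5150193  0.06970651]
bBL [0.38228844 0.21709056]
bBR [0.38626606 0.06565903]
```

```bash
python3 -m handwheel '[[[38.2,-42.8,-6.5,-1.447],[38.2,-42.8,-6.5,-1.447],[38.2,-42.8,-6.5,-1.447],[38.2,-42.8,-6.5,-1.447],[38.2,-42.8,-6.5,-1.447],[38.2,-42.8,-6.5,-1.447],[38.2,-42.8,-6.5,-1.447],[38.2,-42.8,-6.5,-1.447]]]' -1; python3 -c "
from h import *
go([.42,-.09,.28],98)"
```

```text
time: 1.82
eef_pos: [0.3118, -0.3056, 0.2525]
tool_rot: [180.0, 0.0, 72.7]
contact_force: [1.7, -0.4, -0.2]
opening: 0.0924
finger_force: 0.0
t 1.82 q6 [-44.6   0.6 112.8   0.   66.5 -27.4] rot [1.7996e+02 1.0000e-02 7.2740e+01] d cm [23.79  3.93 -2.75] roll -0.441
```

```bash
python3 -m handwheel '[[[23.8,3.9,-2.7,-0.44],[23.8,3.9,-2.7,-0.44],[23.8,3.9,-2.7,-0.44],[23.8,3.9,-2.7,-0.44],[23.8,3.9,-2.7,-0.44],[23.8,3.9,-2.7,-0.44],[23.8,3.9,-2.7,-0.44],[23.8,3.9,-2.7,-0.44]]]'
cat > look.py <<'E'
from h import *
import sys
def look(things,k=2,fn=None,n='wrist'):
    cM=cal(n); im=save(n,fn or 'tmp.png')
    for t,z in things.items():
        print(t,[(round(d['p'],2),np.round(d['centre']).tolist(),np.round(ray(n,d['centre'],z,cM)[:2],4).tolist()) for d in env.mark_of(n,t)[:k]])
    return cM
E
python3 - <<'E'
from look import *
look(dict(mill_mid=.089,spice_mid=.067,salt_mid=.059,honey_mid=.046,stand=0,coaster=.003),fn='w1.png')
go([.42,-.09,.28],98)
E
```

```text
time: 2.48
eef_pos: [0.4212, -0.0908, 0.2794]
tool_rot: [180.0, 0.0, 97.9]
contact_force: [-0.7, 0.4, 0.3]
opening: 0.0915
finger_force: 0.0
mill_mid []
spice_mid [(0.88, [330.0, 216.0], [0.4336, -0.1292])]
salt_mid [(0.6, [382.0, 181.0], [0.4859, -0.0823])]
honey_mid [(0.88, [331.0, 372.0], [0.4667, -0.3517])]
stand [(0.74, [353.0, 173.0], [0.4583, -0.0866])]
coaster [(0.86, [319.0, 294.0], [0.4379, -0.2628])]
t 2.83 q6 [-12.7  -1.4 111.4  -0.   70.1 -20.2] rot [-179.99    0.     97.51] d cm [ 0.32  0.03 -0.1 ] roll -0.009
```

View pics/w1.png

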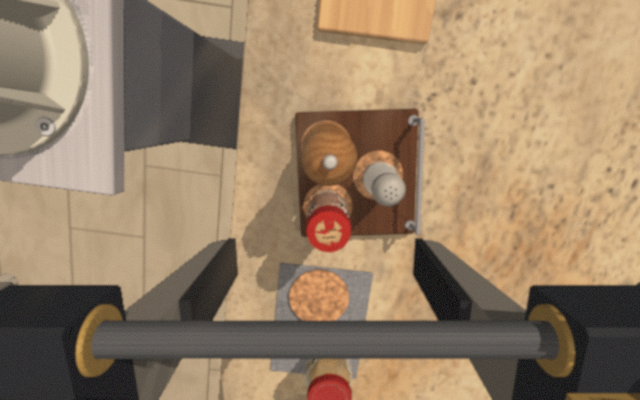

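Run:
```python
from h import *
from scipy.optimize import least_squares
cw=cal('wrist')
ps=[((-75,80),(296,114)),((75,80),(417,109)),((-75,-80),(303,237)),((75,-80),(424,234))]
W=np.array([ray('wrist',p,.014,cw)[:2] for _,p in ps]); L=np.array([q for q,_ in ps])/1000
T=np.array([[.5233,-.0053],[.548,-.1593],[.3724,-.0249],[.3999,-.1803]])[[2,0,3,1]]
rot=lambda a:np.array([[np.cos(a),-np.sin(a)],[np.sin(a),np.cos(a)]])
for n,D in(('w',W),('top',T)):
    r=least_squares(lambda p:(L@rot(p[2]).T+p[:2]-D).ravel(),[.46,-.09,.14]); print(n,r.x,np.round(1000*r.fun,1))
    for nm,q in(('mill',(-.038,.038)),('spice',(-.038,-.038)),('salt',(.026,0))): print(nm,rot(r.x[2])@q+r.x[:2])
for n,px,z in(('mill',(330,162),.163),('spice',(329,231),.12),('salt',(389,190),.102)): print(n,ray('wrist',px,z,cw))
```

```text
w [ 0.46502948 -0.09024197  0.18910509] [-0.9  0.   3.9  3.7  3.  -3.6 -5.9 -0.1]
mill [ 0.42056367 -0.06006264]
spice [ 0.43485015 -0.13470778]
salt [ 0.49056597 -0.08535449]
top [ 0.4609     -0.09245     0.15188309] [ 2.3  0.2 -0.4  3.3 -1.  -2.6 -0.9 -0.9]
mill [ 0.41758807 -0.06063685]
spice [ 0.42908685 -0.13576193]
salt [ 0.48660069 -0.08851621]
mill [ 0.42070881 -0.05897425  0.163     ]
spice [ 0.43018144 -0.13180019  0.12      ]
salt [ 0.4853587  -0.08673925  0.102     ]
```

```bash
python3 -c "
from h import *
go([.419,-.060,.115],98.5)"
```

```text
t 2.83 q6 [-12.7  -1.4 111.4  -0.   70.1 -20.2] rot [-179.99    0.     97.51] d cm [ 3.3   0.32 16.4 ] roll -0.017
```

```bash
python3 -m handwheel '[[[3.3,0.3,4,-0.017],[3.3,0.3,8,-0.017],[3.3,0.3,9,-0.017],[3.3,0.3,9,-0.017],[3.3,0.3,9,-0.017]]]'; python3 -c "
from h import *
go([.419,-.060,.115],98.5)"
```

```text
time: 3.25
eef_pos: [0.4187, -0.0596, 0.189]
tool_rot: [-179.9, -0.0, 98.6]
contact_force: [1.4, 0.2, 0.2]
opening: 0.0919
finger_force: 0.0
t 3.25 q6 [ -8.3   3.7 118.5  -0.   57.9 -16.8] rot [-1.799e+02 -2.000e-02  9.855e+01] d cm [-0.05  0.04  7.4 ] roll 0.001
```

Good. I descend, then grip, then lift a little.

```bash
python3 -m handwheel '[[[0,0,2.5,0],[0,0,5,0],[0,0,7.4,0],[0,0,7.4,0],[0,0,7.4,0]]]'; python3 -m handwheel '[[[0,0,0,0],[0,0,0,0],[0,0,0,0],[0,0,0,0],[0,0,0,0],[0,0,0,0],[0,0,0,0]]]' 1 20;python3 -m handwheel '[[[0,0,0,0],[0,0,0,0],[0,0,0,0]]]'
python3 - <<'E'
from h import *
go([.40,-.060,.16],98.5); print(env.observe()['eef_pos'])
E
```

```text
time: 3.67
eef_pos: [0.4196, -0.0596, 0.116]
tool_rot: [-180.0, -0.0, 98.5]
contact_force: [-0.2, 0.4, 1.2]
opening: 0.0919
finger_force: 0.0
time: 4.25
eef_pos: [0.4193, -0.0591, 0.1153]
tool_rot: [180.0, 0.0, 98.6]
contact_force: [0.9, -1.1, 2.3]
opening: 0.0475
finger_force: 20.5
time: 4.5
eef_pos: [0.4195, -0.0592, 0.1153]
tool_rot: [180.0, 0.0, 98.6]
contact_force: [0.1, 0.1, 3.3]
opening: 0.0473
finger_force: 20.0
t 4.5 q6 [ -8.2  10.2 122.6  -0.   47.2 -16.8] rot [1.7997e+02 1.0000e-02 9.8600e+01] d cm [ 0.21 -1.94 -4.47] roll 0.002
[ 0.41947025 -0.05916375  0.11529975]
```

```bash
python3 -m handwheel '[[[0,0,-0.5,0],[0,0,-1.5,0],[0,0,-3,0],[0,0,-4.5,0],[0.5,0.2,-4.5,0],[2,0.7,-4.5,0],[4.5,1.6,-4.5,0],[7.5,2.7,-4.5,0]]]'; python3 -m handwheel '[[[3,1.1,0,0],[6,2.2,0,0],[9,3.3,0,0],[11.5,4.2,0,0],[13,4.7,0,0],[13.5,4.9,0,0],[13.5,4.9,0,0],[13.5,4.9,0,0]]]'
python3 - <<'E'
from look import *
go([.467,.181,.115],98.6)
look(dict(board=0,mill_mid=.13,spice_mid=.067),fn='w2.png')
print([ (d['p'],d['centre'],ray('wrist',d['centre'],.012)) for d in env.masks_of('wrist','board')])
E
```

```text
time: 5.17
eef_pos: [0.434, 0.0194, 0.1595]
tool_rot: [-179.9, 0.0, 98.5]
contact_force: [1.2, -0.1, -1.0]
opening: 0.0473
finger_force: 20.0
time: 5.83
eef_pos: [0.4622, 0.1594, 0.1594]
tool_rot: [-179.9, 0.0, 98.6]
contact_force: [-0.2, 0.0, -2.3]
opening: 0.0475
finger_force: 20.0
t 5.83 q6 [ 18.9  12.  113.   -0.   55.2  10.2] rot [-1.7992e+02  3.0000e-02  9.8630e+01] d cm [2.07 0.81 4.44] roll 0.001
board []
mill_mid []
spice_mid []
[(0.72, [294.9, 158.8], array([0.43205401, 0.18737268, 0.012     ]))]
```

View pics/w2.png

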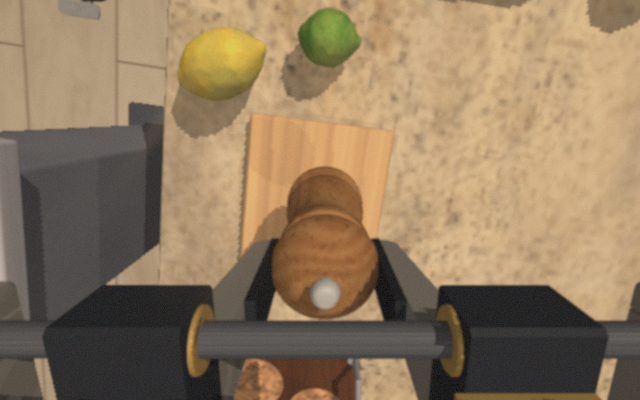

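```bash
python3 -c "
from h import *
print(ray('wrist',(251,112),.012),ray('wrist',(392,130),.012))"; python3 -m handwheel '[[[1.0,0.4,0,0],[2.0,0.8,1,0],[2.0,0.8,2.4,0],[2.0,0.8,3.4,0],[2.0,0.8,3.9,0],[2.0,0.8,4.2,0],[2.0,0.8,4.4,0],[2.0,0.8,4.4,0]]]'
```

```text
[0.3889221  0.22218251 0.012     ] [0.51384679 0.22533591 0.012     ]
time: 6.75
eef_pos: [0.4678, 0.1808, 0.1158]
tool_rot: [-180.0, 0.0, 98.6]
contact_force: [-0.3, 0.4, -1.8]
opening: 0.0478
finger_force: 20.0
```

```bash
python3 -m handwheel '[[[0,0,0.1,0],[0,0,0.2,0],[0,0,0.25,0],[0,0,0.25,0]]]'; python3 -m handwheel '[[[0,0,0,0],[0,0,0,0],[0,0,0,0],[0,0,0,0],[0,0,0,0]]]' -1;  python3 -m handwheel '[[[0,0,-2,0],[0,0,-5,0],[0,0,-8,0],[0,0,-8,0]]]'
python3 - <<'E'
from h import *
go([.431,-.134,.16],9)
E
```

```text
time: 7.08
eef_pos: [0.468, 0.1808, 0.1138]
tool_rot: [180.0, -0.0, 98.6]
contact_force: [0.2, -0.6, -1.6]
opening: 0.0474
finger_force: 20.0
time: 7.5
eef_pos: [0.468, 0.1809, 0.1137]
tool_rot: [180.0, -0.0, 98.6]
contact_force: [-0.1, 0.2, 0.3]
opening: 0.0786
finger_force: 0.0
time: 7.83
eef_pos: [0.4708, 0.182, 0.1988]
tool_rot: [179.6, -0.1, 98.6]
contact_force: [1.7, -0.3, 1.5]
opening: 0.092
finger_force: 0.0
t 7.83 q6 [ 21.   10.2 109.3   0.   60.   12.4] rot [ 1.7956e+02 -1.0000e-01  9.8600e+01] d cm [-30.66  -8.68   3.76] roll 1.564
```

```bash
python3 -m handwheel '[[[-2,-0.6,0,0.12],[-5,-1.4,0,0.24],[-8.5,-2.4,0,0.36],[-12,-3.4,0,0.48],[-15.5,-4.4,0,0.6],[-19,-5.4,0,0.72],[-22,-6.3,0,0.84],[-25,-7.1,0,0.96]]]';  python3 - <<'E'
from h import *
go([.431,-.134,.18],9)
E
```

```text
time: 8.5
eef_pos: [0.4342, -0.0786, 0.1934]
tool_rot: [180.0, 0.0, 43.2]
contact_force: [-0.1, 1.2, 0.1]
opening: 0.0921
finger_force: 0.0
t 8.5 q6 [-10.4   5.  116.3  -0.   58.6  36.3] rot [180.     0.    43.24] d cm [-4.03  3.82  1.34] roll 0.598
```

```bash
python3 -m handwheel '[[[-2,2,0.5,0.12],[-3.5,3.3,1,0.24],[-4,3.8,1.3,0.36],[-4,3.8,1.3,0.48],[-4,3.8,1.3,0.59],[-4,3.8,1.3,0.6],[-4,3.8,1.3,0.6]]]';  python3 - <<'E'
from look import *
look(dict(spice_mid=.067,salt_mid=.059),fn='w3.png')
go([.431,-.134,.07],9)
E
```

```text
time: 9.08
eef_pos: [0.432, -0.132, 0.1803]
tool_rot: [-180.0, 0.0, 9.4]
contact_force: [-0.5, 0.1, 0.2]
opening: 0.0922
finger_force: 0.0
spice_mid []
salt_mid [(0.23, [42.0, 118.0], [0.4642, 0.1035])]
t 9.23 q6 [-17.2   7.  116.   -0.   57.   63.4] rot [180.     0.     9.39] d cm [-0.15  0.19 11.05] roll 0.007
```

View pics/w3.png

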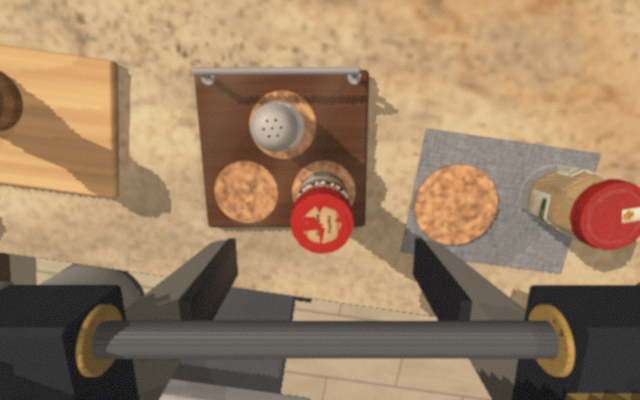

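Run:
```python
from h import *
cM=cal('wrist')
for n,px,z in(('spicecap',(322,221),.12),('millpad',(247,192),.014),('coaster',(456,204),.009),('salttop',(277,127),.102),('backpad?',(283,125),.014),('sFL',(210,227),.014),('sFR',(363,225),.014),('bdBR',(116,62),.012),('bdFR',(118,196),.012),('honeylid',(609,215),.089),('honeyfootL',(527,190),.003)): print(n,np.round(ray('wrist',px,z,cM),4))
print(cM[0]['origin'])
```

```text
spicecap [ 0.4338 -0.1301  0.12  ]
millpad [ 0.4193 -0.0572  0.014 ]
coaster [ 0.44   -0.2643  0.009 ]
salttop [ 0.4902 -0.0893  0.102 ]
backpad? [ 0.4884 -0.0834  0.014 ]
sFL [ 0.3774 -0.0244  0.014 ]
sFR [ 0.4046 -0.1757  0.014 ]
bdBR [0.5185 0.0724 0.012 ]
bdFR [0.394  0.0686 0.012 ]
honeylid [ 0.4655 -0.3496  0.089 ]
honeyfootL [ 0.4647 -0.3338  0.003 ]
[ 0.50290319 -0.12081152  0.35011918]
```

```bash
python3 -m handwheel '[[[0,0,2,0],[0,0,5,0],[0,0,8,0],[0,0,10,0],[0,0,11,0],[0,0,11,0],[0,0,11,0]]]'; python3 -m handwheel '[[[0,0,0,0],[0,0,0,0],[0,0,0,0],[0,0,0,0],[0,0,0,0],[0,0,0,0],[0,0,0,0],[0,0,0,0]]]' 1 15; python3 -m handwheel '[[[0,0,0,0],[0,0,0,0]]]'
python3 - <<'E'
from h import *
go([.428,.106,.12],9.4); print(env.observe()['eef_pos'])
E
```

```text
time: 9.82
eef_pos: [0.4324, -0.132, 0.0708]
tool_rot: [-180.0, 0.0, 9.3]
contact_force: [-0.5, -0.3, 0.6]
opening: 0.0918
finger_force: 0.0
time: 10.48
eef_pos: [0.4322, -0.1321, 0.0707]
tool_rot: [180.0, -0.0, 9.2]
contact_force: [0.2, -0.2, 1.5]
opening: 0.044
finger_force: 15.0
time: 10.65
eef_pos: [0.4323, -0.1321, 0.0707]
tool_rot: [180.0, -0.0, 9.2]
contact_force: [0.2, -0.4, 0.9]
opening: 0.0441
finger_force: 15.0
t 10.65 q6 [-17.2  17.  121.2   0.   41.8  63.6] rot [ 1.80e+02 -1.00e-02  9.21e+00] d cm [  3.39 -23.57  -4.93] roll -0.003
[ 0.43229831 -0.13205733  0.07067588]
```

```bash
python3 -m handwheel '[[[0,0,-0.5,0],[0,0,-1.5,0],[0,0,-3,0],[0,0,-4.5,0],[0,-0.5,-5,0],[0.2,-2,-5,0],[0.4,-4.5,-5,0],[0.7,-7.5,-5,0]]]'; python3 -m handwheel '[[[0.3,-3,0,0],[0.6,-6,0,0],[0.9,-9,0,0],[1.2,-11.5,0,0],[1.4,-13.5,0,0],[1.5,-15,0,0],[1.6,-15.6,0,0],[1.6,-15.6,0,0]]]'; python3 -m handwheel '[[[0,0,1,0],[0,0,2.5,0],[0,0,3.8,0],[0,0,4.6,0],[0,0,4.8,0],[0,0,4.8,0]]]'
python3 - <<'E'
from h import *
go([.418,.100,.0692],9.2)
E
```

```text
time: 11.32
eef_pos: [0.4272, -0.0566, 0.1211]
tool_rot: [180.0, -0.1, 9.1]
contact_force: [1.0, 0.3, -0.8]
opening: 0.0442
finger_force: 15.0
time: 11.98
eef_pos: [0.4178, 0.1007, 0.1208]
tool_rot: [-180.0, -0.0, 9.3]
contact_force: [0.4, -0.2, -0.8]
opening: 0.0442
finger_force: 15.0
time: 12.48
eef_pos: [0.4176, 0.099, 0.0722]
tool_rot: [180.0, 0.1, 9.2]
contact_force: [-0.4, 0.5, -0.8]
opening: 0.0442
finger_force: 15.0
t 12.48 q6 [ 13.1  15.1 123.7  -0.   41.2  94. ] rot [1.7999e+02 8.0000e-02 9.1700e+00] d cm [ 0.06 -0.09  0.3 ] roll -0.0
```

```bash
python3 -m handwheel '[[[0,0,0.2,0],[0,0,0.3,0],[0,0,0.35,0],[0,0,0.35,0]]]';python3 -m handwheel '[[[0,0,0,0],[0,0,0,0],[0,0,0,0],[0,0,0,0]]]' -0.5;  python3 -m handwheel '[[[0,0,-1,0],[0,0,-3,0],[0,0,-6,0],[0,0,-9,0],[0,0,-11,0],[0,0,-11.5,0],[0,0,-11.5,0],[0,0,-11.5,0]]]'
python3 - <<'E'
from look import *
look(dict(board=0,spice_mid=.065,mill_mid=.087),fn='w4.png')
go([.487,-.0865,.17],9.7)
E
```

```text
time: 12.82
eef_pos: [0.4182, 0.0997, 0.0694]
tool_rot: [-180.0, -0.0, 9.2]
contact_force: [0.2, -0.2, -1.2]
opening: 0.0439
finger_force: 15.0
time: 13.15
eef_pos: [0.418, 0.0997, 0.0692]
tool_rot: [-180.0, -0.0, 9.2]
contact_force: [-0.0, -0.3, -0.2]
opening: 0.0681
finger_force: 0.0
time: 13.82
eef_pos: [0.4176, 0.0996, 0.1835]
tool_rot: [180.0, 0.0, 9.2]
contact_force: [0.1, 0.2, -0.0]
opening: 0.0688
finger_force: 0.0
board [(0.91, [280.0, 142.0], [0.4561, 0.1503])]
spice_mid []
mill_mid []
t 14.02 q6 [ 13.2   4.7 118.2   0.   57.2  94. ] rot [1.7999e+02 1.4000e-01 9.2100e+00] d cm [ 3.93 19.47  1.28] roll -0.008
```

View pics/w4.png

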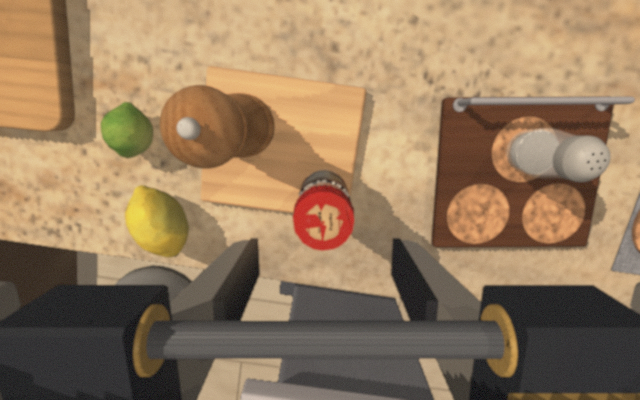

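Run:
```python
from h import *
cM=cal('wrist')
for n,px,z in(('bd bl',(208,67),.012),('bd br',(364,88),.012),('bd fl',(201,196),.012),('mp',(478,213),.014),('sp',(553,213),.014),('bp',(526,149),.014),('sFL',(433,247),.014),('sFR',(587,247),.014)): print(n,np.round(ray('wrist',px,z,cM),4))
```

```text
bd bl [0.5128 0.222  0.012 ]
bd br [0.5177 0.0788 0.012 ]
bd fl [0.3916 0.2197 0.012 ]
mp [ 0.419  -0.0561  0.014 ]
sp [ 0.4311 -0.1302  0.014 ]
bp [ 0.4879 -0.0842  0.014 ]
sFL [ 0.3765 -0.0202  0.014 ]
sFR [ 0.4018 -0.1764  0.014 ]
```

```bash
python3 -m handwheel '[[[0.5,2,0,0],[1.2,5,0,0],[1.9,8.5,0,0],[2.6,12,0.5,0],[3.2,15.5,1,0],[3.7,18,1.3,0],[4.0,19.4,1.3,-0.004],[4.0,19.5,1.3,-0.004]]]' -1; python3 -m handwheel '[[[0,0,0,0],[0,0,0,0]]]'
python3 - <<'E'
from look import *
look(dict(salt_mid=.059),fn='w5.png')
go([.488,-.087,.045],9.6)
E
```

```text
time: 14.68
eef_pos: [0.489, -0.0887, 0.1699]
tool_rot: [-180.0, 0.1, 9.3]
contact_force: [0.7, 0.3, 0.9]
opening: 0.092
finger_force: 0.0
time: 14.85
eef_pos: [0.4879, -0.0857, 0.1705]
tool_rot: [-180.0, 0.1, 9.4]
contact_force: [-0.4, -0.6, 0.3]
opening: 0.092
finger_force: 0.0
salt_mid [(0.74, [321.0, 205.0], [0.4878, -0.0832])]
t 14.95 q6 [-10.1  11.6 111.6   0.   56.8  70.4] rot [-1.7998e+02  3.0000e-02  9.4900e+00] d cm [-0.03  0.16 12.59] roll -0.002
```

View pics/w5.png

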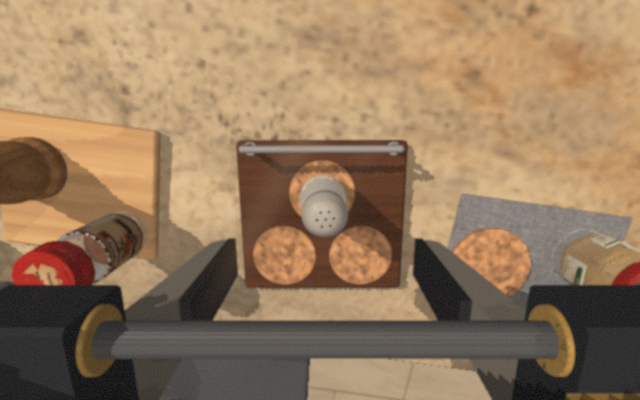

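```bash
python3 -c "
from h import *
for px,z in(((325,216),.1),((322,187),.014),((493,262),.009)): print(ray('wrist',px,z))
"; python3 -m handwheel '[[[0,0,2,0],[0,0,5,0],[0,0.1,8,0],[0,0.1,11,0],[0,0.1,12.3,0],[0,0.1,12.6,0],[0,0.1,12.6,0]]]'; python3 -m handwheel '[[[0,0,0,0],[0,0,0,0],[0,0,0,0],[0,0,0,0],[0,0,0,0],[0,0,0,0],[0,0,0,0],[0,0,0,0]]]' 1 15; python3 -m handwheel '[[[0,0,0,0],[0,0,0,0]]]'
python3 - <<'E'
from h import *
go([.440,-.265,.11],9.5); print(env.observe()['eef_pos'])
E
```

```text
[ 0.4906105  -0.08557442  0.1       ]
[ 0.49391332 -0.08209561  0.014     ]
[ 0.4449534  -0.26652186  0.009     ]
time: 15.53
eef_pos: [0.4881, -0.0865, 0.0446]
tool_rot: [-180.0, 0.1, 9.5]
contact_force: [-0.8, 0.2, 0.5]
opening: 0.092
finger_force: 0.0
time: 16.2
eef_pos: [0.4887, -0.0874, 0.0452]
tool_rot: [-180.0, 0.0, 9.4]
contact_force: [-0.3, 1.7, 1.1]
opening: 0.0405
finger_force: 9.5
time: 16.37
eef_pos: [0.4888, -0.0873, 0.0452]
tool_rot: [-180.0, 0.0, 9.4]
contact_force: [-0.4, 1.1, 3.7]
opening: 0.0398
finger_force: 15.1
t 16.37 q6 [-10.3  22.7 116.7   0.   40.6  70.2] rot [-179.99    0.      9.43] d cm [-7.72 16.72 -6.48] roll -0.001
[ 0.4887879  -0.08734598  0.04518448]
```

```bash
python3 -m handwheel '[[[0,0,-0.5,0],[0,0,-1.5,0],[0,0,-3.5,0],[0,0,-5.5,0],[-0.3,0.6,-6.5,0],[-1,2.2,-6.5,0],[-2,4.5,-6.5,0],[-3.3,7.2,-6.5,0]]]'; python3 -m handwheel '[[[-1.2,2.6,0,0],[-2.3,5,0,0],[-3.3,7.3,0,0],[-4.1,8.8,0,0],[-4.4,9.5,0,0],[-4.4,9.5,0,0],[-4.4,9.5,0,0],[-4.4,9.5,0,0]]]';python3 - <<'E'
from look import *
cM=look(dict(coaster=.003,salt_mid=.11),fn='w6.png')
print([ (d['p'],d['centre'],ray('wrist',d['centre'],.009)) for d in env.masks_of('wrist','coaster')])
go([.440,-.265,.04],9.5); print(env.observe()['eef_pos'])
E
```

```text
time: 17.03
eef_pos: [0.4683, -0.1645, 0.1109]
tool_rot: [180.0, -0.1, 9.6]
contact_force: [1.1, -0.9, -0.8]
opening: 0.0402
finger_force: 14.8
time: 17.7
eef_pos: [0.4403, -0.264, 0.1101]
tool_rot: [-180.0, 0.0, 9.5]
contact_force: [-0.2, 0.4, -0.9]
opening: 0.0403
finger_force: 14.8
coaster [(0.83, [321.0, 210.0], [0.4366, -0.2618])]
salt_mid [(0.78, [326.0, 270.0], [0.4336, -0.2661])]
[(0.88, [322.7, 193.1], array([ 0.45269798, -0.2607069 ,  0.009     ]))]
t 17.9 q6 [-31.1  17.9 112.4   0.   49.6  49.4] rot [-180.     -0.      9.51] d cm [-0.07  0.09  7.01] roll 0.0
[ 0.44051987 -0.26403169  0.11014856]
```

View pics/w6.png

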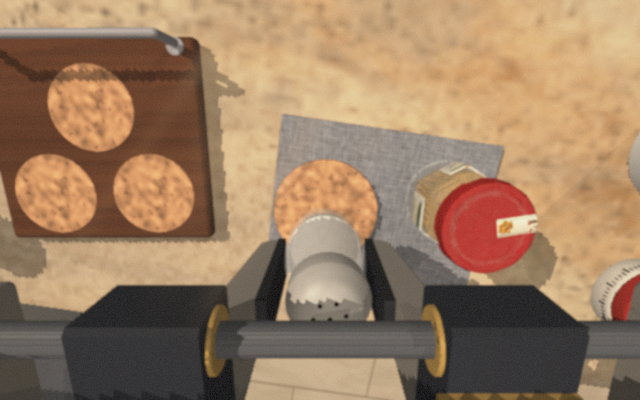

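Run:
```python
from h import *
from scipy.optimize import least_squares
cM=cal('wrist'); a=np.linspace(0,2*np.pi,120)
def ext(x,y,r,z):
    p=np.array([proj('wrist',(x+r*np.cos(t),y+r*np.sin(t),z),cM) for t in a]); return p
def f(p): e=ext(p[0],p[1],.042,.009); return [e[:,0].min()-274,e[:,0].max()-379,e[:,1].min()-159]
r=least_squares(f,[.44,-.265],x_scale=.01,diff_step=1e-3); print('coaster',r.x,r.fun)
s=env.observe()['eef_pos']; zt=s[2]-.0452+.014
# salt: body top(74mm above foot, r 22/ dome r17)
for off in(-.006,0,.006):
  c=np.array(s[:2])+off*np.array([.986,.165])
  for nm,zz,rr in(('foot',0,.022),('shoulder',.07,.022),('domebase',.076,.017),('top',.088,.008)):
    e=ext(c[0],c[1],rr,zt-.0+zz); print(off,nm,np.round([e[:,0].min(),e[:,0].max(),e[:,1].min(),e[:,1].max()]))
```

```text
coaster [ 0.43825636 -0.26617801] [-0.02139489  0.02140048  0.00155214]
-0.006 foot [288. 360. 213. 280.]
-0.006 shoulder [271. 376. 259. 354.]
-0.006 domebase [281. 366. 277. 353.]
-0.006 top [302. 345. 315. 353.]
0 foot [288. 360. 203. 271.]
0 shoulder [270. 377. 245. 342.]
0 domebase [281. 367. 263. 340.]
0 top [301. 345. 300. 339.]
0.006 foot [287. 361. 193. 263.]
0.006 shoulder [270. 378. 231. 329.]
0.006 domebase [280. 367. 248. 327.]
0.006 top [301. 346. 285. 325.]
```

```bash
python3 -c "
import cv2
a=cv2.imread('pics/w6.png')[140:340,230:430]; cv2.imwrite('pics/c6.png',cv2.resize(a,None,fx=3,fy=3,interpolation=2))"
```

```text
(no output)
```

View pics/c6.png

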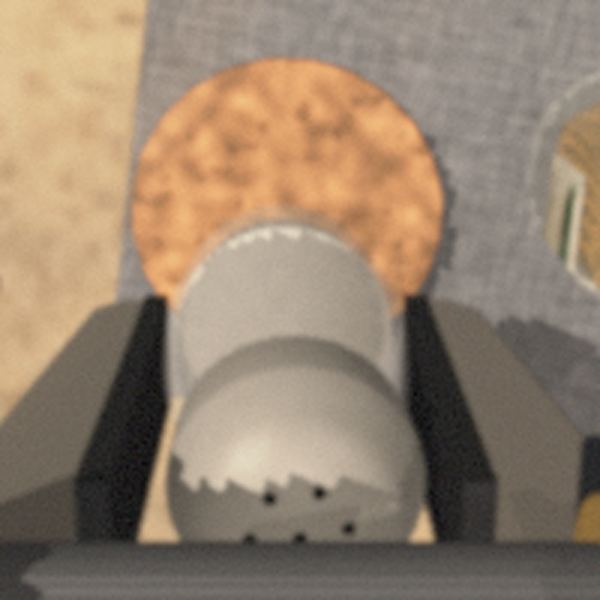

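```bash
python3 -m handwheel '[[[-0.2,0.1,1,0],[-0.4,0.1,3,0],[-0.4,0.1,4.8,0],[-0.4,0.1,6,0],[-0.4,0.1,6.6,0],[-0.4,0.1,6.8,0],[-0.4,0.1,6.9,0],[-0.4,0.1,7.0,0]]]'; python3 -m handwheel '[[[0,0,0.05,0],[0,0,0.05,0],[0,0,0.05,0]]]'; python3 -m handwheel '[[[0,0,0,0],[0,0,0,0],[0,0,0,0],[0,0,0,0]]]' -0.35;  python3 -m handwheel '[[[0,0,-1,0],[0,0,-3,0],[0,0,-6,0],[0,0,-9,0],[0,0,-11,0],[0,0,-12,0],[0,0,-12,0],[0,0,-12,0]]]'
python3 - <<'E'
from look import *
look(dict(coaster=.003,salt_mid=.054,honey_mid=.046),fn='w7.png')
go([.464,-.352,.15],9.5)
E
```

```text
time: 18.57
eef_pos: [0.4368, -0.2666, 0.0404]
tool_rot: [180.0, -0.0, 9.4]
contact_force: [0.2, 0.0, -0.7]
opening: 0.0402
finger_force: 14.8
time: 18.82
eef_pos: [0.4369, -0.2667, 0.0402]
tool_rot: [180.0, -0.0, 9.4]
contact_force: [-0.5, -0.5, 1.6]
opening: 0.0401
finger_force: 15.0
time: 19.15
eef_pos: [0.4365, -0.2665, 0.0397]
tool_rot: [180.0, -0.0, 9.4]
contact_force: [0.2, 0.1, -0.0]
opening: 0.0616
finger_force: 0.0
time: 19.82
eef_pos: [0.4364, -0.2664, 0.1596]
tool_rot: [180.0, -0.0, 9.4]
contact_force: [0.5, 0.3, 0.1]
opening: 0.0621
finger_force: 0.0
coaster []
salt_mid [(0.95, [325.0, 205.0], [0.4382, -0.267])]
honey_mid []
t 20.02 q6 [-31.6  13.9 110.5  -0.   55.7  49. ] rot [-1.799e+02  1.100e-01  9.440e+00] d cm [1.38 8.95 0.8 ] roll -0.001
```

View pics/w7.png

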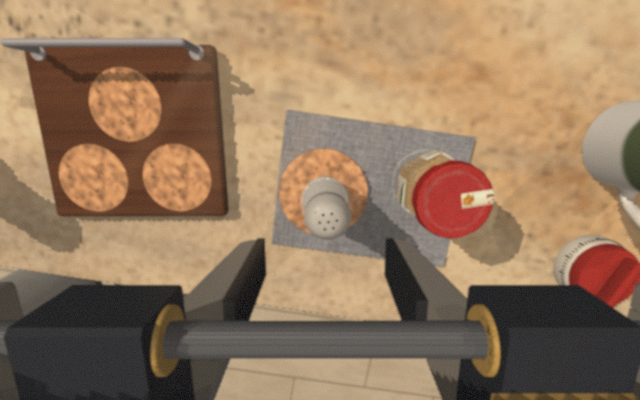

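Run:
```python
from h import *
cM=cal('wrist')
for n,px,z in(('lid',(454,199),.089),('coaster',(324,192),.009),('bp',(125,104),.014),('mp',(93,178),.014),('sp',(177,177),.014)): print(n,np.round(ray('wrist',px,z,cM),4))
```

```text
lid [ 0.4655 -0.3528  0.089 ]
coaster [ 0.4384 -0.2649  0.009 ]
bp [ 0.4876 -0.0834  0.014 ]
mp [ 0.4178 -0.0561  0.014 ]
sp [ 0.4313 -0.1312  0.014 ]
```

```bash
python3 -m handwheel '[[[0.3,2,0,0],[0.8,5,0,0],[1.3,8,0,0],[1.5,9,0,0],[1.5,9,0,0],[1.5,9,0,0]]]' -0.7
python3 - <<'E'
from look import *
cM=look(dict(coaster=.003,salt_mid=.054,honey_mid=.046),fn='w8.png')
go([.4655,-.3525,.034],9.5)
E
```

```text
time: 20.52
eef_pos: [0.4652, -0.3521, 0.1583]
tool_rot: [-179.9, 0.1, 9.4]
contact_force: [0.6, 0.6, 0.2]
opening: 0.0784
finger_force: 0.0
coaster [(0.74, [608.0, 290.0], [0.4131, -0.6535]), (0.62, [231.0, 206.0], [0.4383, -0.2652])]
salt_mid [(0.91, [216.0, 220.0], [0.4404, -0.2661])]
honey_mid [(0.28, [216.0, 220.0], [0.4368, -0.264])]
t 20.72 q6 [-37.2  19.9 101.7   0.   58.4  43.3] rot [-1.7995e+02  4.0000e-02  9.4800e+00] d cm [-1.000e-02  1.100e-01  1.254e+01] roll -0.0
```

View pics/w8.png

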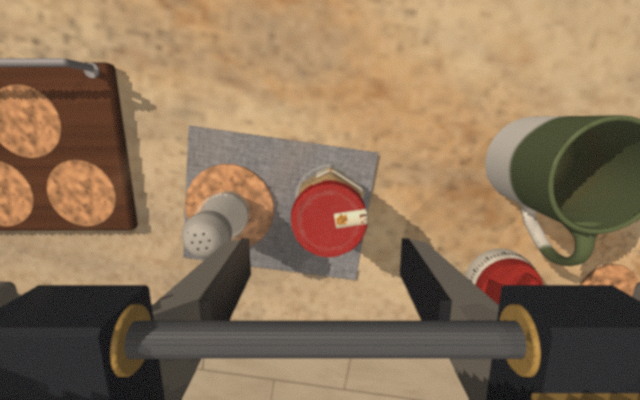

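```bash
python3 -c "
from h import *
print(ray('wrist',(330,219),.089))"; python3 -m handwheel '[[[0,0,2,0],[0,0.1,5,0],[0,0.1,8,0],[0,0.1,11,0],[0,0.1,12.2,0],[0,0.1,12.5,0],[0,0.1,12.5,0],[0,0.1,12.5,0]]]'; python3 -m handwheel '[[[0,0,0,0],[0,0,0,0],[0,0,0,0],[0,0,0,0],[0,0,0,0],[0,0,0,0],[0,0,0,0]]]' 1 20; python3 -m handwheel '[[[0,0,0,0],[0,0,0,0]]]'
python3 - <<'E'
from h import *
go([.4685,-.3525,.12],9.4); print(env.observe()['eef_pos'])
E
```

```text
[ 0.46651809 -0.35547614  0.089     ]
time: 21.38
eef_pos: [0.467, -0.3541, 0.036]
tool_rot: [179.9, -0.1, 9.5]
contact_force: [-0.2, 0.2, -0.1]
opening: 0.0781
finger_force: 0.0
time: 21.97
eef_pos: [0.4668, -0.3544, 0.0355]
tool_rot: [179.9, -0.1, 9.4]
contact_force: [-0.4, -0.3, 7.1]
opening: 0.0555
finger_force: 20.0
time: 22.13
eef_pos: [0.4668, -0.3544, 0.0355]
tool_rot: [179.9, -0.1, 9.4]
contact_force: [-0.3, -1.0, 5.4]
opening: 0.056
finger_force: 20.0
t 22.13 q6 [-37.3  29.6 105.9  -0.   44.5  43.2] rot [ 1.7993e+02 -6.0000e-02  9.4400e+00] d cm [ 0.2  -0.15 -8.45] roll 0.001
[ 0.46684086 -0.35436702  0.0355133 ]
```

```bash
python3 -m handwheel '[[[0,0,-0.5,0],[0,0,-2,0],[0,0,-4.5,0],[0,0,-7,0],[0,0,-9.5,0],[0,0,-11,0],[0,0,-11.8,0],[0,-0.3,-11.8,0]]]'; python3 -m handwheel '[[[0.4,-1.5,0,0],[1,-4,0,0],[1.7,-7,0,0],[2.4,-10,0,0],[3.1,-13,0,0],[3.9,-16,0,0],[4.6,-19,0,0],[5.3,-21.7,0,0]]]'; python3 -m handwheel '[[[0.6,-2.2,0,0],[1,-3.6,0,0],[1.2,-4.3,0,0],[1.2,-4.3,0,0],[1.2,-4.3,0,0]]]'
python3 - <<'E'
from look import *
save('wrist','w9.png')
go([.488,-.0838,.0465],9.5)
E
```

```text
time: 22.8
eef_pos: [0.4664, -0.3515, 0.1542]
tool_rot: [179.9, -0.1, 9.4]
contact_force: [0.6, -0.2, -3.7]
opening: 0.0557
finger_force: 20.0
time: 23.47
eef_pos: [0.4805, -0.1251, 0.1509]
tool_rot: [-179.9, 0.2, 9.4]
contact_force: [-0.3, 0.2, -3.5]
opening: 0.0559
finger_force: 20.0
time: 23.88
eef_pos: [0.4864, -0.0834, 0.1518]
tool_rot: [-180.0, 0.1, 9.5]
contact_force: [0.4, 0.0, -3.2]
opening: 0.0555
finger_force: 20.0
t 23.93 q6 [ -9.9  12.9 112.8  -0.   54.3  70.6] rot [-1.80e+02  6.00e-02  9.46e+00] d cm [1.500e-01 1.000e-02 1.055e+01] roll -0.001
```

View pics/w9.png

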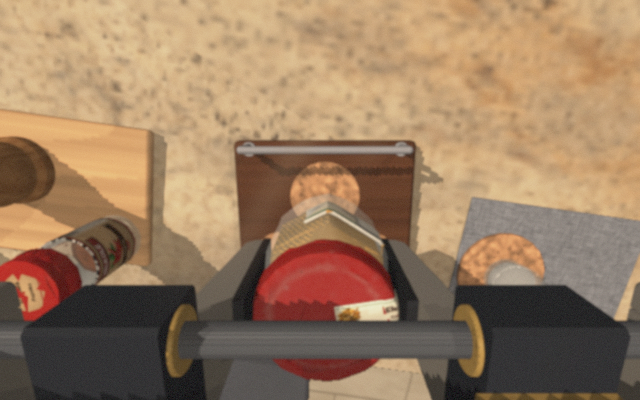

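```bash
python3 -c "
from h import *
print(ray('wrist',(326,310),.205),ray('wrist',(325,188),.014))"; python3 -m handwheel '[[[0.15,0,1.5,0],[0.15,0,4,0],[0.15,0,6.5,0],[0.15,0,8.5,0],[0.15,0,9.6,0],[0.15,0,10.1,0],[0.15,0,10.3,0],[0.15,0,10.4,0]]]'; python3 -c "
from h import *
go([.488,-.0838,.0465],9.5)"
```

```text
[ 0.48851767 -0.08458967  0.205     ] [ 0.49566633 -0.08298692  0.014     ]
time: 24.6
eef_pos: [0.4891, -0.0838, 0.049]
tool_rot: [180.0, -0.0, 9.4]
contact_force: [0.4, -0.6, -2.5]
opening: 0.0559
finger_force: 20.0
t 24.6 q6 [ -9.9  22.3 116.7  -0.   41.   70.7] rot [ 1.7999e+02 -3.0000e-02  9.4100e+00] d cm [-0.11 -0.02  0.25] roll -0.002
```

```bash
python3 -m handwheel '[[[0,0,0.1,0],[0,0,0.2,0],[0,0,0.25,0],[0,0,0.28,0],[0,0,0.28,0]]]'; python3 -m handwheel '[[[0,0,0,0],[0,0,0,0],[0,0,0,0],[0,0,0,0]]]' -0.8;  python3 -m handwheel '[[[0,0,-1,0],[0,0,-3,0],[0,0,-6,0],[0,0,-9,0],[0,0,-12,0],[0,0,-14,0],[0,0,-14,0],[0,0,-14,0]]]'
python3 - <<'E'
from look import *
save('wrist','w10.png')
go([.418,.0997,.19],9.2)
E
```

```text
time: 25.02
eef_pos: [0.4893, -0.0835, 0.0465]
tool_rot: [180.0, -0.1, 9.5]
contact_force: [-0.2, -0.8, 3.7]
opening: 0.0559
finger_force: 20.0
time: 25.35
eef_pos: [0.4887, -0.0834, 0.0458]
tool_rot: [180.0, -0.0, 9.4]
contact_force: [0.9, -1.1, 0.2]
opening: 0.0802
finger_force: 0.0
time: 26.02
eef_pos: [0.4893, -0.0835, 0.1873]
tool_rot: [179.9, -0.2, 9.4]
contact_force: [-0.3, 0.8, -0.6]
opening: 0.0827
finger_force: 0.0
t 26.07 q6 [ -9.9  10.5 110.8   0.   58.6  70.7] rot [ 1.7999e+02 -3.0000e-02  9.4400e+00] d cm [ -3.95 -19.21  -0.4 ] roll 0.004
```

View pics/w10.png

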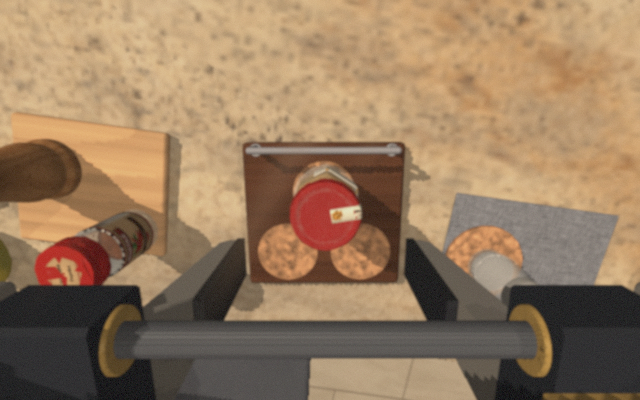

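Run:
```python
from h import *
cM=cal('wrist')
P={n:ray('wrist',px,z,cM)[:2] for n,px,z in(('mp',(287,251),.014),('sp',(360,251),.014),('lid',(326,215),.1),('BL',(244,143),.014),('BR',(405,143),.014),('FL',(250,283),.014),('FR',(405,283),.014))}
for k,v in P.items(): print(k,np.round(v,4))
u=np.array([np.cos(np.deg2rad(9.5)),np.sin(np.deg2rad(9.5))]);v=np.array([-u[1],u[0]])
m=(P['mp']+P['sp'])/2; c=(P['BL']+P['BR']+P['FL']+P['FR'])/4
print('lid in stand via pads',(P['lid']-m)@u-.038,(P['lid']-m)@v,'via corners',(P['lid']-c)@u,(P['lid']-c)@v)
```

```text
mp [ 0.4186 -0.0555]
sp [ 0.431  -0.1304]
lid [ 0.4876 -0.0849]
BL [5.216e-01 4.000e-04]
BR [ 0.547  -0.1522]
FL [ 0.376  -0.0216]
FR [ 0.4031 -0.1846]
lid in stand via pads 0.025303124984855575 -0.002376605849619414 via corners 0.026121659256191424 0.00031195385155342945
```

```bash
python3 -m handwheel '[[[-0.4,-2,-0.4,0],[-1.1,-5,-0.4,0],[-1.7,-8.5,-0.4,0],[-2.4,-12,-0.4,0],[-3.1,-15.3,-0.4,0],[-3.6,-17.8,-0.4,0],[-3.95,-19.2,-0.4,0.004],[-3.95,-19.2,-0.4,0.004]]]' -0.5; python3 -m handwheel '[[[0,0,0,0],[0,0,0,0]]]'
python3 - <<'E'
from look import *
save('wrist','w11.png')
go([.418,.0997,.0692],9.2)
E
```

```text
time: 26.73
eef_pos: [0.4161, 0.1012, 0.1885]
tool_rot: [-180.0, 0.2, 9.3]
contact_force: [0.8, 0.4, -0.0]
opening: 0.0689
finger_force: 0.0
time: 26.9
eef_pos: [0.418, 0.0989, 0.1891]
tool_rot: [180.0, 0.1, 9.2]
contact_force: [-0.2, -0.3, -0.2]
opening: 0.0689
finger_force: 0.0
t 26.95 q6 [ 13.1   4.3 117.8  -0.   58.   93.9] rot [1.7998e+02 6.0000e-02 9.1900e+00] d cm [ 1.000e-02 -1.100e-01  1.201e+01] roll -0.0
```

View pics/w11.png

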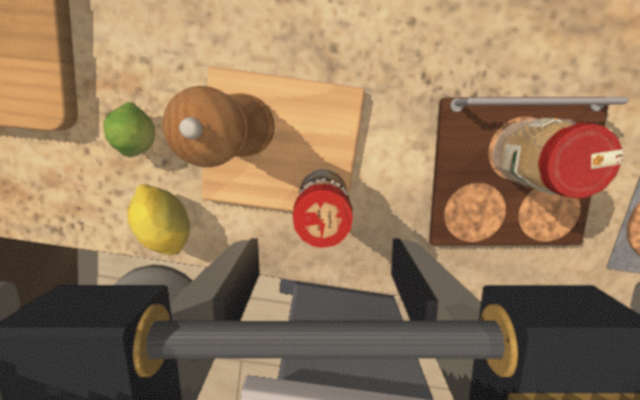

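```bash
python3 -m handwheel '[[[0,-0.05,2,0],[0,-0.1,5,0],[0,-0.1,8,0],[0,-0.1,10.5,0],[0,-0.1,11.7,0],[0,-0.1,12,0],[0,-0.1,12,0],[0,-0.1,12,0]]]'; python3 -m handwheel '[[[0,0,0,0],[0,0,0,0],[0,0,0,0],[0,0,0,0],[0,0,0,0],[0,0,0,0],[0,0,0,0]]]' 1 15; python3 -c "
from h import *
print(env.observe()['eef_pos']);go([.4323,-.1321,.1225],9.2)"; python3 -m handwheel '[[[0,0,-0.5,0],[0,0,-1.5,0],[0,0,-3.2,0],[0,0,-4.7,0],[0,0,-5.3,0],[0,0,-5.3,0],[0,0,-5.3,0]]]'; python3 -c "
from h import *
print(env.observe()['opening']);go([.4323,-.1321,.1225],9.2)"
```

```text
time: 27.62
eef_pos: [0.4186, 0.1001, 0.0702]
tool_rot: [-180.0, -0.0, 9.2]
contact_force: [-0.4, 1.4, -0.0]
opening: 0.0689
finger_force: 0.0
time: 28.2
eef_pos: [0.4186, 0.1007, 0.0704]
tool_rot: [-180.0, -0.1, 9.2]
contact_force: [0.1, 0.3, 6.0]
opening: 0.0442
finger_force: 15.0
[0.41860061 0.1006985  0.07036284]
t 28.2 q6 [ 13.3  15.4 123.7  -0.   40.8  94.1] rot [-1.80e+02 -7.00e-02  9.22e+00] d cm [-2.37 23.2  -5.22] roll 0.0
time: 28.78
eef_pos: [0.418, 0.1005, 0.1227]
tool_rot: [-180.0, -0.0, 9.2]
contact_force: [1.0, 0.6, -2.1]
opening: 0.0442
finger_force: 15.0
0.04418119851216207
t 28.78 q6 [ 13.3  10.  121.5  -0.   48.5  94.1] rot [-1.80e+02 -2.00e-02  9.22e+00] d cm [-2.310e+00  2.319e+01  2.000e-02] roll 0.0
```

```bash
python3 -m handwheel '[[[-0.1,1,0,0],[-0.4,3.5,0,0],[-0.7,6.5,0,0],[-1,9.5,0,0],[-1.3,12.5,0,0],[-1.6,15.5,0,0],[-1.9,18.5,0,0],[-2.1,21,0,0]]]'; python3 -m handwheel '[[[-0.15,1.4,0,0],[-0.2,2.1,0,0],[-0.2,2.2,0,0],[-0.2,2.2,0.5,0],[-0.2,2.2,2,0],[-0.2,2.2,3.5,0],[-0.2,2.2,4.5,0],[-0.2,2.2,4.5,0]]]'; python3 -c "
from h import *
go([.4327,-.1319,.0724],9.2)"
```

```text
time: 29.45
eef_pos: [0.4298, -0.1124, 0.1219]
tool_rot: [-180.0, 0.1, 9.2]
contact_force: [0.9, 0.3, -0.3]
opening: 0.0442
finger_force: 15.0
time: 30.12
eef_pos: [0.4308, -0.1308, 0.0758]
tool_rot: [-179.9, 0.2, 9.3]
contact_force: [-0.3, 0.0, -0.8]
opening: 0.0439
finger_force: 15.0
t 30.12 q6 [-17.1  16.4 121.    0.   42.8  63.6] rot [-179.9     0.2     9.29] d cm [0.17 0.14 0.34] roll 0.002
```

```bash
python3 -m handwheel '[[[0.1,0.1,0,0],[0.1,0.1,0,0],[0.1,0.1,0.2,0],[0.1,0.1,0.4,0],[0.1,0.1,0.45,0],[0.1,0.1,0.45,0],[0.1,0.1,0.45,0]]]'; python3 -c "
from h import *
go([.4327,-.1319,.0724],9.2)"
```

```text
time: 30.7
eef_pos: [0.4337, -0.1331, 0.0734]
tool_rot: [180.0, -0.0, 9.2]
contact_force: [-0.3, -0.8, -2.0]
opening: 0.0442
finger_force: 15.0
t 30.7 q6 [-17.2  16.8 120.9   0.   42.3  63.5] rot [ 1.80e+02 -1.00e-02  9.21e+00] d cm [-0.08 -0.13  0.1 ] roll 0.0
```

```bash
python3 -m handwheel '[[[-0.1,-0.1,0,0],[-0.1,-0.1,0.1,0],[-0.1,-0.1,0.15,0],[-0.1,-0.1,0.15,0]]]'; python3 -m handwheel '[[[0,0,0,0],[0,0,0,0],[0,0,0,0],[0,0,0,0]]]' -0.5;  python3 -m handwheel '[[[0,0,-1,0],[0,0,-3,0],[0,0,-6,0],[0,0,-9,0],[0,0,-12,0],[0,0,-13,0],[0,0,-13,0],[0,0,-13,0]]]'; python3 -c "
from h import *
go([.468,.181,.205],98.6)"
```

```text
time: 31.03
eef_pos: [0.4328, -0.1322, 0.0724]
tool_rot: [180.0, -0.0, 9.2]
contact_force: [-2.7, 1.2, 8.3]
opening: 0.044
finger_force: 15.0
time: 31.37
eef_pos: [0.4324, -0.1322, 0.0717]
tool_rot: [-180.0, 0.0, 9.2]
contact_force: [-0.7, 0.5, 0.8]
opening: 0.0676
finger_force: 0.0
time: 32.03
eef_pos: [0.4324, -0.1322, 0.2018]
tool_rot: [180.0, -0.0, 9.2]
contact_force: [-0.6, -0.4, 0.3]
opening: 0.0694
finger_force: 0.0
t 32.03 q6 [-17.2   5.4 114.7   0.   59.9  63.6] rot [ 1.7998e+02 -5.0000e-02  9.2100e+00] d cm [  8.52 -30.34  -0.32] roll -1.56
```

```bash
python3 -m handwheel '[[[0.6,-2,-0.3,-0.12],[1.4,-5,-0.3,-0.24],[2.2,-8,-0.3,-0.36],[3.1,-11,-0.3,-0.48],[3.9,-14,-0.3,-0.6],[4.8,-17,-0.3,-0.72],[5.6,-20,-0.3,-0.84],[6.4,-23,-0.3,-0.96]]]' -1; python3 -c "
from h import *
go([.468,.181,.205],98.6)"
```

```text
time: 32.7
eef_pos: [0.4575, 0.1064, 0.2027]
tool_rot: [-179.8, 0.1, 64.6]
contact_force: [0.5, -0.7, 0.7]
opening: 0.092
finger_force: 0.0
t 32.7 q6 [ 12.9   7.1 112.6  -0.   60.5  38.4] rot [-1.7985e+02  1.2000e-01  6.4560e+01] d cm [ 7.19 -2.26 -0.24] roll -0.594
```

```bash
python3 -m handwheel '[[[2.5,-0.8,-0.2,-0.12],[5,-1.6,-0.2,-0.24],[6.5,-2,-0.2,-0.36],[7,-2.2,-0.2,-0.48],[7,-2.2,-0.2,-0.59],[7,-2.2,-0.2,-0.6],[7,-2.2,-0.2,-0.6],[7,-2.2,-0.2,-0.6]]]'
python3 - <<'E'
from look import *
save('wrist','w12.png')
go([.468,.181,.1137],98.6)
E
```

```text
time: 33.37
eef_pos: [0.4688, 0.1773, 0.2057]
tool_rot: [-179.9, 0.0, 98.4]
contact_force: [0.4, -0.3, 0.4]
opening: 0.0921
finger_force: 0.0
t 33.42 q6 [ 20.5   9.8 108.9  -0.   61.4  12.1] rot [-1.7992e+02  2.0000e-02  9.8400e+01] d cm [ 0.39 -0.04  9.23] roll -0.004
```

View pics/w12.png

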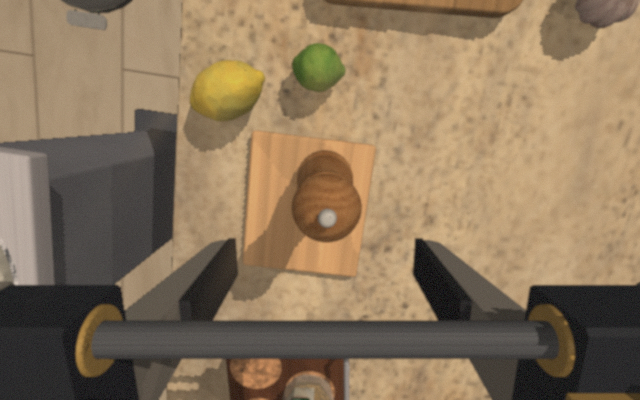

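```bash
python3 -m handwheel '[[[0.2,0,0,-0.004],[0.3,0,0.5,-0.004],[0.3,0,1.5,-0.004],[0.3,0,2.5,-0.004],[0.3,0,2.5,-0.004],[0.3,0,2.5,-0.004]]]'; python3 -c "
from h import *
go([.468,.181,.1137],98.6)"
```

```text
time: 33.92
eef_pos: [0.4683, 0.1804, 0.1807]
tool_rot: [-179.9, 0.0, 98.8]
contact_force: [0.7, 0.9, -0.5]
opening: 0.0918
finger_force: 0.0
t 33.92 q6 [ 20.9  11.5 110.3  -0.   58.3  12.1] rot [-1.7988e+02  3.0000e-02  9.8810e+01] d cm [ 0.07 -0.    6.7 ] roll 0.004
```

```bash
python3 -m handwheel '[[[0,0,2,0],[0,0,4,0],[0,0,5.8,0],[0,0,6.6,0],[0,0,6.7,0],[0,0,6.7,0],[0,0,6.7,0]]]'; python3 -m handwheel '[[[0,0,0,0],[0,0,0,0],[0,0,0,0],[0,0,0,0],[0,0,0,0],[0,0,0,0],[0,0,0,0],[0,0,0,0]]]' 1 20; python3 -m handwheel '[[[0,0,0,0],[0,0,0,0]]]';python3 -c "
from h import *
print(env.observe()['eef_pos']);go([.4195,-.0592,.160],98.6)"; python3 -m handwheel '[[[0,0,-0.5,0],[0,0,-1.5,0],[0,0,-3.2,0],[0,0,-4.7,0],[0,0,-5,0],[0,0,-5,0],[0,0,-5,0]]]'; python3 -c "
from h import *
go([.4195,-.0592,.164],98.6)"
```

```text
time: 34.5
eef_pos: [0.4697, 0.1809, 0.1157]
tool_rot: [179.9, -0.0, 98.8]
contact_force: [-0.5, 0.3, -0.4]
opening: 0.092
finger_force: 0.0
time: 35.17
eef_pos: [0.4691, 0.1807, 0.1149]
tool_rot: [180.0, -0.0, 98.8]
contact_force: [-0.0, -0.3, 0.5]
opening: 0.0477
finger_force: 20.0
time: 35.33
eef_pos: [0.469, 0.1807, 0.1148]
tool_rot: [180.0, -0.0, 98.8]
contact_force: [0.8, -0.5, 1.1]
opening: 0.0475
finger_force: 20.0
[0.46904797 0.18068227 0.11484959]
t 35.33 q6 [ 20.9  16.7 113.6   0.   49.8  12.1] rot [180.    -0.    98.82] d cm [-22.94  -8.58  -4.52] roll 0.004
time: 35.92
eef_pos: [0.4688, 0.1806, 0.1647]
tool_rot: [180.0, -0.0, 98.8]
contact_force: [-0.2, 0.1, -2.5]
opening: 0.0471
finger_force: 19.9
t 35.92 q6 [ 20.9  12.7 111.2   0.   56.1  12.1] rot [180.    -0.    98.82] d cm [-22.94  -8.55   0.07] roll 0.004
```

```bash
python3 -m handwheel '[[[-1,-0.4,0,0],[-3.5,-1.3,0,0],[-6.5,-2.4,0,0],[-9.5,-3.5,0,0],[-12.5,-4.7,0,0],[-15.5,-5.8,0,0],[-18,-6.7,0,0],[-20,-7.5,0,0]]]'; python3 -m handwheel '[[[-1.4,-0.5,0,0],[-2.3,-0.85,0,0],[-2.8,-1.0,0,0.004],[-2.9,-1.05,0,0.004],[-2.9,-1.05,0,0.004],[-2.9,-1.05,0,0.004],[-2.9,-1.05,0,0.004],[-2.9,-1.05,0,0.004]]]'; python3 -c "
from h import *
go([.4195,-.0593,.1168],98.6)"
```

```text
time: 36.58
eef_pos: [0.4238, -0.0307, 0.164]
tool_rot: [-179.9, 0.0, 98.8]
contact_force: [0.1, 0.3, -2.0]
opening: 0.0474
finger_force: 20.0
time: 37.25
eef_pos: [0.4198, -0.0581, 0.1648]
tool_rot: [-180.0, -0.0, 98.7]
contact_force: [-0.2, -0.4, -1.7]
opening: 0.0474
finger_force: 20.0
t 37.25 q6 [ -8.1   5.6 119.9   0.   54.4 -16.8] rot [-1.800e+02 -1.000e-02  9.866e+01] d cm [-0.11 -0.04  4.8 ] roll 0.001
```

```bash
python3 -m handwheel '[[[-0.1,0,1,0],[-0.1,0,2.5,0],[-0.1,0,3.8,0],[-0.1,0,4.4,0],[-0.1,0,4.6,0],[-0.1,0,4.7,0],[-0.1,0,4.7,0],[-0.1,0,4.7,0]]]'; python3 -c "
from h import *
go([.4195,-.0593,.1168],98.6)"
```

```text
time: 37.92
eef_pos: [0.4202, -0.0598, 0.1183]
tool_rot: [180.0, 0.0, 98.6]
contact_force: [0.4, -0.1, -1.6]
opening: 0.0472
finger_force: 20.0
t 37.92 q6 [ -8.3   9.9 122.4   0.   47.6 -16.9] rot [1.7995e+02 1.0000e-02 9.8600e+01] d cm [ 0.06 -0.07  0.15] roll 0.0
```

```bash
python3 -m handwheel '[[[0,0,0.05,0],[0,0,0.1,0],[0,0,0.15,0],[0,0,0.15,0],[0,0,0.15,0]]]'; python3 -m handwheel '[[[0,0,0,0],[0,0,0,0],[0,0,0,0],[0,0,0,0],[0,0,0,0]]]' -0.8;  python3 -m handwheel '[[[0,0,-1,0],[0,0,-3,0],[0,0,-6,0],[0,0,-9,0],[0,0,-12,0],[0,0,-14,0],[0,0,-15,0],[0,0,-15,0]]]'; python3 -m handwheel '[[[0,-1,0,0],[0,-3,0,0],[0,-5,0,0],[0,-6,0,0],[0,-6,0,0],[0,-6,0,0]]]'
python3 - <<'E'
from look import *
im=save('wrist','w13.png'); t=save('top','t13.png')
cv2.imwrite('pics/v13.png',np.vstack([im[:320],cv2.resize(t[130:240,180:440],(640,270))])[:,:,::-1])
Z=dict(mill_mid=.089,spice_mid=.067,salt_mid=.054,honey_mid=.057)
for t,z in Z.items(): print(t,[(round(d['p'],2),d['centre'],np.round(ray('wrist',d['centre'],z)[:2],4)) for d in env.mark_of('wrist',t)[:2]])
E
```

```text
time: 38.33
eef_pos: [0.4203, -0.0598, 0.1169]
tool_rot: [179.9, 0.0, 98.6]
contact_force: [-0.7, 0.8, 4.9]
opening: 0.0474
finger_force: 20.0
time: 38.75
eef_pos: [0.4197, -0.0597, 0.1162]
tool_rot: [-180.0, -0.0, 98.6]
contact_force: [-0.1, -0.6, 0.4]
opening: 0.0786
finger_force: 0.0
time: 39.42
eef_pos: [0.4209, -0.0599, 0.2681]
tool_rot: [179.8, 0.1, 98.6]
contact_force: [0.5, -1.0, 0.1]
opening: 0.083
finger_force: 0.0
time: 39.92
eef_pos: [0.3601, -0.0687, 0.2657]
tool_rot: [-180.0, -0.0, 98.6]
contact_force: [-0.7, -0.1, -0.1]
opening: 0.0827
finger_force: 0.0
mill_mid [(0.72, [385.9, 184.8], array([ 0.4222, -0.0562]))]
spice_mid [(0.97, [379.4, 248.4], array([ 0.4334, -0.1321]))]
salt_mid [(0.94, [361.3, 343.8], array([ 0.4378, -0.2652]))]
honey_mid [(0.66, [435.7, 213.6], array([ 0.49  , -0.0853]))]
```

View pics/v13.png

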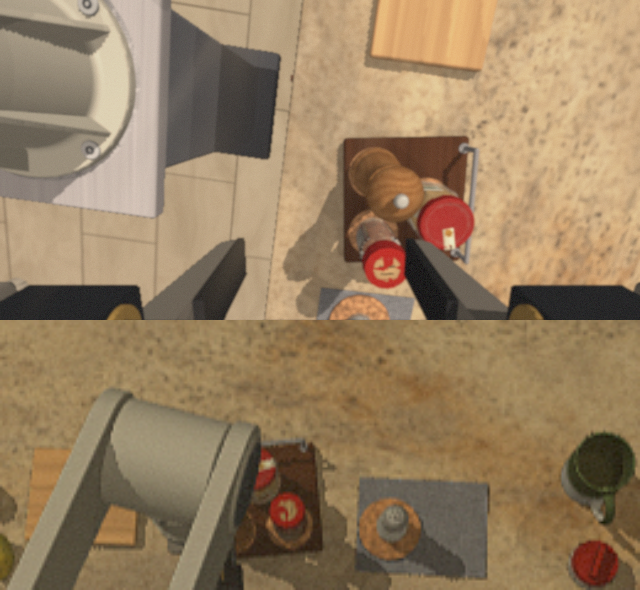

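Everything stands upright: mill, spice and honey are on the stand, and the salt is centred on the coaster. All positions agree with their targets.

```bash
python3 -c "
from plant import env
print(env.close_job())"
```

```text
the job is handed in; nothing more can be done
None
```

The job is handed in: by the last camera check the salt shaker stands on the coaster, the honey jar on the stand's back pad, and the pepper mill and spice jar back in their starting places, all upright and released; the hand-in returned no verdict.

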